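# Clamp the loose side back onto a baguette slicing guide

## Task

The slotted wooden side has come off the baguette slicing guide, and the glue is on. Stand it upright on the guide's empty narrow ledge, against the thick floor and flush with its ends, and let go of it; then pump the trigger of the one-hand bar clamp that lies round the guide until the soft orange pad of its far jaw presses the side home firmly, but stop before the pad is squashed nearly flat. Finish holding on: keep the trigger squeezed in, without touching the side, and leave the other things on the counter alone.

Things in the scene. Friction and masses are not known exactly. Their poses are not given: they have to be found in the camera images.
- guide: Baguette slicing guide, a wooden mitre box loose on the counter, 120 mm long (x), 106 mm wide (y) when whole, 85 mm high, 0.9 kg. Origin: centre of its underside. Dark oak floor y -37 to 37 mm, 30 mm high; outside it along both long edges a ledge 14 mm wide, 10 mm high. The -y side of pale beech (y -53 to -37 mm, slotted) is in place; the +y ledge (y 37 to 51 mm) is empty
- ledge_home (a point): Where the centre of the loose side's underside belongs: in the guide's frame x 0, y 45 mm, z 10 mm (on the empty ledge; the side is 2 mm thicker than the ledge and overhangs it outwards by 2 mm when home)
- side_board: The loose side, pale beech, 120 mm long (its x), 16 mm thick (its y), 75 mm high, 0.1 kg; solid for its lowest 26 mm, above that five 21.6 mm wide teeth with 3 mm saw slots between (a tooth at the middle). Same either way round. Starts standing upright on the counter away from the guide. Origin: centre of its underside
- clamp: One-hand bar clamp, black with orange trigger and pads, lying loose on its flank, 38 mm high, 0.7 kg, jaws either side of the guide. z up, y along the 20 x 6 mm steel bar, x from handle to jaw tips. Origin: on the counter below the bar's middle line (x 0), at the face of the fixed jaw's pad (y 0, beside the finished side; pad x 47 to 99 mm, z 3 to 31). Housing x -18 to 48, y -72 to -6 mm
- clamp_handle (a point): Middle of the handle's back face, clamp (-60, -78, 17) mm. The handle spans clamp x -110 to -16, y -78 to -50, z 3 to 31 mm; the trigger stands in front of it (+y). Grip both here, from above, one finger behind the handle and one before the trigger: 62 mm apart let out, about 43 mm squeezed right in. The bar's tail sticks out of the housing to -y, beyond the handle (clamp x -10 to 10)
- clamp_trigger: The orange trigger, clamp x -86 to -24, z 5 to 29 mm. Origin: below its pivot, clamp (40, -25, 0) mm. Squeezed fully it draws the bar and far jaw in by one tooth, 3.6 mm (the first squeeze 1 to 5 mm, a part squeeze less); let out, it springs back at once and the bar stays. It takes 10 to 25 N at the grip; squeeze smoothly with 30 to 40 N. The far jaw cannot be pushed by hand
- clamp_trigger_front (a point): Front face of the trigger where it is best squeezed, opposite the handle's back: clamp (-60, -16, 17) mm when let out; it moves some 19 mm towards -y when squeezed
- trigger_squeeze (a joint): Angle of the trigger: 0 let out, 0.19 rad squeezed right in
- bar_drawn (a joint): How far the bar with the far jaw has been drawn in, m. The face of the far jaw's unsquashed pad lies at clamp y = 0.145 - bar_drawn. Starts at 0.013 to 0.025
- clamp_pad: The soft orange pad of the far jaw, 52 x 11 x 28 mm (clamp x 47 to 99 mm, z 3 to 31 mm), that meets the loose side. It gives way evenly by 4 N per mm and is flat at 9 mm (36 N)
- clamp_pad_face (a point): Middle of that pad's face, 17 mm above the counter; it looks along the clamp's -y
- pad_squash (a joint): How far that pad is squashed into its jaw, m: 0 free, 0.009 flat. 0.002 to 0.007 is a firm grip
- glue: Bystander: white glue bottle, 52 mm across, 150 mm high. Origin: centre of its underside
- roll_a: Bystander: bread roll, 84 mm across, 44 mm high. Origin: centre of its underside
- roll_b: Bystander: bread roll, 80 mm across, 42 mm high. Origin: centre of its underside
- ticket: Bystander: black price ticket on a wooden foot of 40 x 70 mm, 69 mm high. Origin: centre of its underside
- jam: Bystander: jam jar, 64 mm across, 90 mm high. Origin: centre of its underside
- pastry_brush: Bystander: pastry brush lying flat, about 200 mm long along its x. Origin: its underside
Not all that is in view belongs to the job. Of the things like the side_board, leave any that is pink or purple; of the rest the larger one is meant.

How it is judged:
By the outcome, as a careful person would: the job done as asked, in the order asked, and still so for the second after the job is handed in, while the arm keeps its last pose, push and grip.
It also fails if it takes over 72 s, if anything falls off the work surface, if the arm or the gripper's body presses on something with over 40 N, if the wrist force passes 120 N, or if a joint passes its speed limit or range.

## Robot

A 7-joint arm with a two-finger parallel gripper is mounted at the origin on the work surface. World frame = base frame: x ahead of the robot, y to its left, z up, the work surface at z = 0. Lengths are in m, angles in rad, forces in N, time in s.
With the tool pointing down it reaches from about 0.4 to 0.85 m from the base axis. Payload 10.4 kg.
Tool frame: the origin (TCP) lies at the very end of the fingers, on their centre line; the grasp point (between the pads) lies 19 mm behind it; z points along the fingers, y is the line along which they close (so a half turn about z gives the same grasp; the last joint's range is limited). The gripper opens to 85 mm and grips with 20 to 120 N. Pads are 22 mm wide; open, the fingers measure 114 mm over their backs; the gripper's body (76 mm by 85 mm) begins 54 mm behind the grasp point. The pads swing forward as they close: fully open they stand 13 mm farther back than shut.
Start: joints at [-1.228, 0.332, -0.065, 1.46, 0.022, 1.35, -0.088], TCP at [0.224, 0.584, 0.231] pointing down, gripper open.
Joint ranges: [-2.6, 2.6], [-0.5, 2.12], [-1.47, 1.34], [0.16, 2.42], [-1.27, 4.41], [0.06, 2.06], [-2.6, 2.6]. Speed limits (rad/s): [2.22, 2.22, 2.79, 2.79, 3.14, 3.14, 3.14].

## Interface

Orientations are given as a unit quaternion [x, y, z, w].
In Python, from workcell import * gives the robot as it stands.
- The arm moves only by the tool step_arm, never from a script. Its argument "commands" is one flat list of numbers, 7 for each row, row after row: the finger opening in mm, from 0 to 85.4, then the shift along the world's x, y, z as a fraction of full scale, then the turn, a rotation vector about the world's x, y, z as a fraction of full scale. A call has exactly 10 rows; each row is the pose to reach, as a shift and turn from the pose commanded when the call began, turning the shorter way round; what a row does not reach only later rows make up. Full scale, the value 1, is 0.6 m for a shift and pi rad for a turn. A row lasts 1/8 s, in which the tool goes at most 62.5 mm and 10.7 degrees, less where a joint would pass 70% of its speed; a pose out of reach is approached as far as the arm can. A call with a number of a shift or a turn outside -1 to 1 is refused whole. A call with a gripper value outside its range is refused whole. The fingers move at their own pace and stop on an object; "squeeze" is the grip in N (left out, the last holds). Time passes only in rows, so rows that repeat a pose let the fingers close, or fill a call up. It gives the time, the measured TCP pose, the force, the opening and the grip force at its end, in the units of the state.
- get_obs(): the state, without advancing time (a new reading comes with each control period).
- camera(name): name is "side" or "top" or "wrist"; returns the picture (400x640x3 uint8, red, green, blue); there is no depth.
- camera_params(name): a dict with "mtx" (3x3 intrinsics, pixels), "extrinsics" (4x4, takes a point from world to camera coordinates); the wrist camera has in their place "tool_from_camera" (4x4, takes a point from camera to tool coordinates, whose origin is the TCP and whose axes are the flange's). Camera axes: x right, y down, z forward; pixel columns grow to the right and rows downward; lengths in m; the calibration is good to about 2 mm. A picture is of the moment at which its call begins: read the wrist's pose just before it. camera_params takes no time and is no camera call.
- hand_in(): hands the job in; it is judged then, once.
The state is a dict: "clock": time; "joint_pos": joint angles; "joint_velocities": joint speeds; "tau": joint torques, N m; "position": TCP position; "ee_rot": TCP orientation; "ft_force": force on the tool from outside, world axes, zero at the start; "torque": the same for the moment, N m; "grip_width": opening from 0.0 (shut) to 1.0 (fully open); "grasp_force": force on a finger pad.
Only numpy, scipy, OpenCV 4.12 (cv2) and the standard library are available. Lean on these libraries where they do the work, as an engineer would, in place of code of your own. Each camera call takes 0.05 s, during which the arm holds its last target. There are 200 camera calls.

## Working session

There is one attempt and no reset: what is moved stays moved. The work goes in short steps, Python scripts to look and compute and a tool call to move; the robot and the scene stay as the last step left them, time stands still between calls to the robot, and variables do not carry over. Pictures are saved under pics/ and viewed, at most 10 in all, crops included, and the job is handed in when it is done.

Besides the shell and the picture viewer there is one more tool, called after ">>>" as a command line: name --argument value ..., lists and objects as JSON in quotes. step_arm: Moves the arm, as the interface text tells. Its arguments: {"type":"object","properties":{"commands":{"type":"array","items":{"type":"number"}},"squeeze":{"type":"number"}},"required":["commands"]}

```bash
mkdir -p pics; cat > h.py <<'E'
from workcell import *
import numpy as np, cv2
from scipy.spatial.transform import Rotation as R
def snap(n,f,crop=None,s=1):
    im=camera(n)[:,:,::-1]
    cv2.imwrite('pics/raw_'+f,im)
    if crop: im=im[crop[1]:crop[3],crop[0]:crop[2]]
    cv2.imwrite('pics/'+f,cv2.resize(im,None,fx=s,fy=s,interpolation=cv2.INTER_CUBIC))
def px(n,u,v,z,T=None):
    p=camera_params(n);K=np.array(p['mtx'])
    if n=='wrist': E=T@np.array(p['tool_from_camera'])
    else: E=np.linalg.inv(np.array(p['extrinsics']))
    d=E[:3,:3]@np.linalg.solve(K,[u,v,1]);o=E[:3,3]
    return o+d*(z-o[2])/d[2]
def tool():
    o=get_obs();T=np.eye(4);T[:3,:3]=R.from_quat(o['ee_rot']).as_matrix();T[:3,3]=o['position'];return T
E
python3 - <<'E'
from h import *
o=get_obs();print(o['position'],o['ee_rot'],o['clock'])
snap('top','t1.png',None,1.25);snap('side','s1.png',None,1.25)
E
```

```text
[0.22341606 0.58328644 0.23051479] [ 1.81882036e-01  9.83320089e-01 -7.16429760e-04 -1.18269183e-04] 0.0
```

View pics/t1.png

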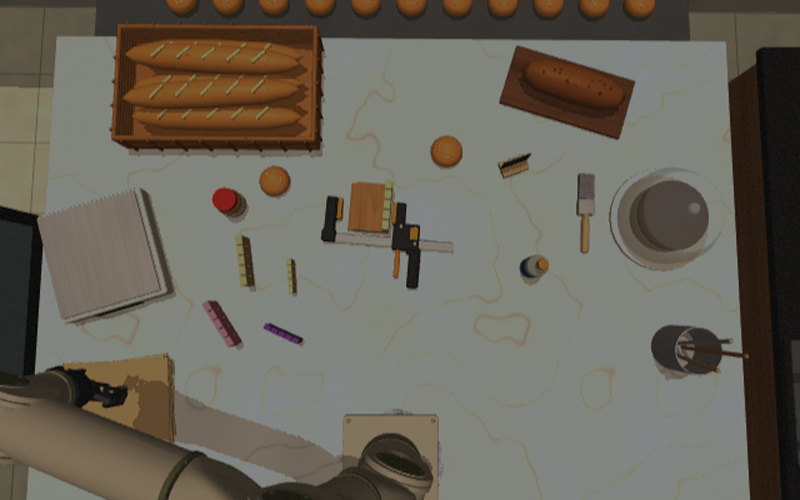

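View pics/s1.png

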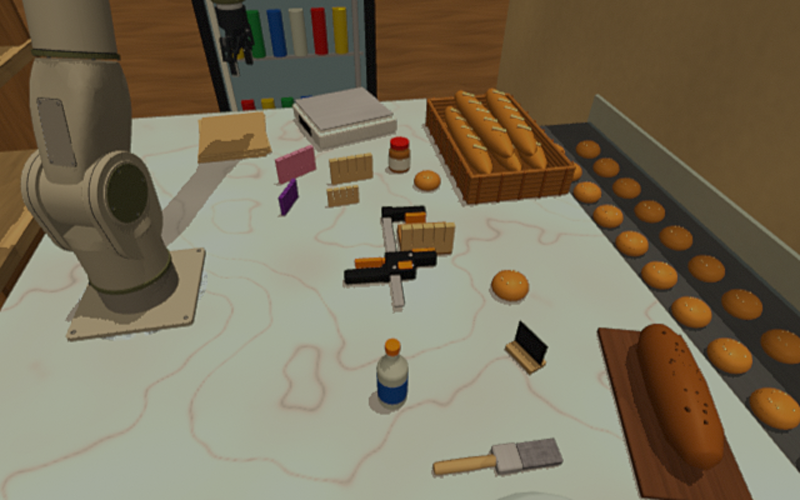

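The top view shows the larger pale side at (245,261) and the guide at (371,208) with its open ledge to the left (world +y). The clamp bar runs along y, with the handle at (413,268) and the trigger at (396,263). The pink and purple boards and the smaller pale one are decoys.

```bash
python3 - <<'E'
from h import *
for n,u,v,z in [('board top end',239,236,.075),('board bot end',247,286,.075),('guide fl TL',350,183,.03),('guide fl BL',349,231,.03),('BR',382,233,.03),('handle end',413,287,.034),('far jaw tip',332,197,.035),('tail',453,247,.027),('bar@jaw',335,239,.027),('dec',291,275,.03)]:
    print(n,px('top',u/1.25,v/1.25,z).round(3))
print(camera_params('wrist')); print(get_obs()['joint_pos'])
im=cv2.imread('pics/raw_t1.png')[136:240,176:380]
cv2.imwrite('pics/t1c.png',cv2.resize(im,None,fx=3.9,fy=3.9,interpolation=cv2.INTER_CUBIC))
E
```

```text
board top end [0.543 0.364 0.075]
board bot end [0.424 0.341 0.075]
guide fl TL [0.683 0.104 0.03 ]
guide fl BL [0.562 0.105 0.03 ]
BR [0.558 0.024 0.03 ]
handle end [ 0.425 -0.053  0.034]
far jaw tip [0.646 0.148 0.035]
tail [ 0.524 -0.152  0.027]
bar@jaw [0.543 0.14  0.027]
dec [0.453 0.246 0.03 ]
{'mtx': array([[319.12361033,   0.        , 314.26324766],
       [  0.        , 319.12361033, 197.28981737],
       [  0.        ,   0.        ,   1.        ]]), 'tool_from_camera': array([[ 1.40611071e-03, -9.48506754e-01, -3.16753785e-01,
         7.95195101e-02],
       [ 9.99997067e-01,  1.95833181e-03, -1.42503227e-03,
        -2.03724953e-04],
       [ 1.97196174e-03, -3.16750852e-01,  9.48506726e-01,
        -1.42379421e-01],
       [ 0.00000000e+00,  0.00000000e+00,  0.00000000e+00,
         1.00000000e+00]])}
[-1.22761359  0.33282662 -0.06466158  1.46088174  0.02164502  1.34988511
 -0.08850672]
```

View pics/t1c.png

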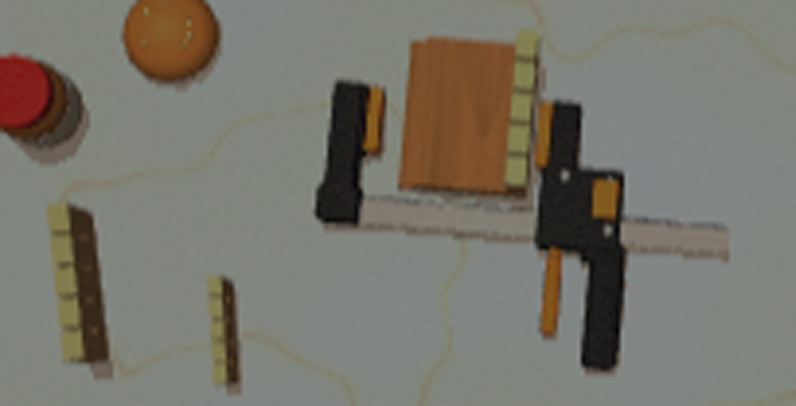

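The crop shows the board at (72,283), rotated about 11°. The gap between floor and far pad runs from column 383 to 407, which is tight, so I need a close look from the wrist camera. First I'll go above the board.

>>> step_arm --commands '[85,0.07,-0.06,0,0,0,0.04,85,0.17,-0.15,-0.02,0,0,0.08,85,0.26,-0.23,-0.03,0,0,0.12,85,0.35,-0.31,-0.04,0,0,0.15,85,0.433,-0.385,-0.05,0,0,0.178,85,0.433,-0.385,-0.05,0,0,0.178,85,0.433,-0.385,-0.05,0,0,0.178,85,0.433,-0.385,-0.05,0,0,0.178,85,0.433,-0.385,-0.05,0,0,0.178,85,0.433,-0.385,-0.05,0,0,0.178]' --squeeze 30

```text
clock: 1.35
position: [0.4825, 0.3537, 0.2014]
ee_rot: [-0.097, 0.995, 0.0, -0.0]
ft_force: [-0.3, -0.9, -0.8]
grip_width: 0.997
grasp_force: 0.0
```

```bash
python3 - <<'E'
from h import *
T=tool();np.save('T1.npy',T);print(T.round(4))
snap('wrist','w1.png',None,1.25)
E
```

```text
[[-9.810e-01 -1.941e-01 -1.000e-04  4.825e-01]
 [-1.941e-01  9.810e-01  3.000e-04  3.537e-01]
 [ 1.000e-04  4.000e-04 -1.000e+00  2.014e-01]
 [ 0.000e+00  0.000e+00  0.000e+00  1.000e+00]]
```

View pics/w1.png

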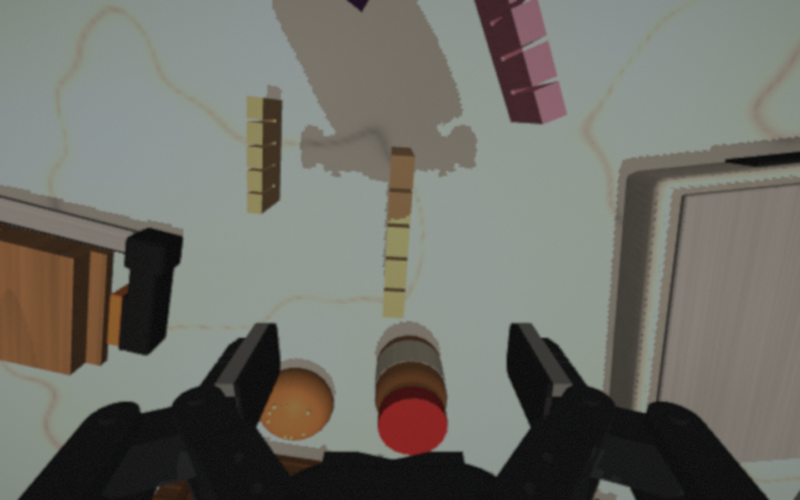

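The board's top runs from (401,153) at its near end to (394,318) at its far end. The floor edge (73,258)-(72,374), ledge edge (112,255)-(105,363) and far pad (124,290) are also visible at left.

```bash
python3 - <<'E'
from h import *
T=np.load('T1.npy')
for n,u,v,z in [('near',402,154,.075),('far',394,318,.075),('nearL',391,153,.075),('nearR',413,154,.075),('farL',383,317,.075),('farR',405,318,.075),('floor N',75,258,.03),('floor F',71,374,.03),('ledge N',112,252,.01),('ledge F',104,363,.01),('padface N',112,293,.031),('padface F',108,345,.031),('jaw tip',150,354,.038)]:
    print(n,px('wrist',u/1.25,v/1.25,z,T).round(4))
E
```

```text
near [0.4279 0.3474 0.075 ]
far [0.5477 0.366  0.075 ]
nearL [0.4287 0.3402 0.075 ]
nearR [0.4265 0.3545 0.075 ]
farL [0.5485 0.3577 0.075 ]
farR [0.5461 0.3742 0.075 ]
floor N [0.5689 0.0977 0.03  ]
floor F [0.6877 0.0882 0.03  ]
ledge N [0.5671 0.115  0.01  ]
ledge F [0.6863 0.1047 0.01  ]
padface N [0.5951 0.1281 0.031 ]
padface F [0.6485 0.1234 0.031 ]
jaw tip [0.6451 0.1646 0.038 ]
```

>>> step_arm --commands '[85,0.009,0.005,-0.05,0,0,-0.013,85,0.009,0.005,-0.12,0,0,-0.013,85,0.009,0.005,-0.19,0,0,-0.013,85,0.009,0.005,-0.25,0,0,-0.013,85,0.009,0.005,-0.277,0,0,-0.013,50,0.009,0.005,-0.277,0,0,-0.013,10,0.009,0.005,-0.277,0,0,-0.013,10,0.009,0.005,-0.277,0,0,-0.013,10,0.009,0.005,-0.277,0,0,-0.013,10,0.009,0.005,-0.277,0,0,-0.013]' --squeeze 30

```text
clock: 2.65
position: [0.4892, 0.3561, 0.0361]
ee_rot: [-0.076, 0.997, 0.0, 0.001]
ft_force: [-1.4, -0.3, 6.8]
grip_width: 0.183
grasp_force: 36.0
```

>>> step_arm --commands '[10,0,0,0.1,0,0,0,10,0,0,0.2,0,0,0,10,0.02,-0.06,0.23,0,0,-0.02,10,0.06,-0.14,0.23,0,0,-0.05,10,0.11,-0.23,0.23,0,0,-0.074,10,0.17,-0.32,0.23,0,0,-0.074,10,0.21,-0.39,0.23,0,0,-0.074,10,0.232,-0.425,0.23,0,0,-0.074,10,0.232,-0.425,0.23,0,0,-0.074,10,0.232,-0.425,0.23,0,0,-0.074]'

```text
clock: 3.9
position: [0.6272, 0.1011, 0.1724]
ee_rot: [0.04, 0.999, 0.0, -0.001]
ft_force: [-0.9, 0.9, -2.1]
grip_width: 0.179
grasp_force: 35.1
```

```bash
python3 - <<'E'
from h import *
T=tool();np.save('T2.npy',T);print(T.round(4),get_obs()['grip_width'])
snap('wrist','w2.png',None,1.25)
E
```

```text
[[-9.968e-01  7.990e-02 -1.400e-03  6.272e-01]
 [ 7.990e-02  9.968e-01  3.000e-04  1.011e-01]
 [ 1.500e-03  2.000e-04 -1.000e+00  1.724e-01]
 [ 0.000e+00  0.000e+00  0.000e+00  1.000e+00]] 0.17878124474417606
```

View pics/w2.png

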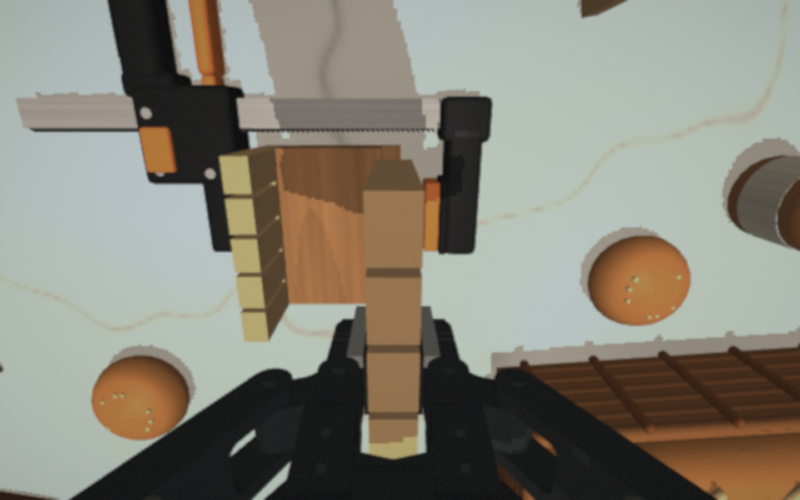

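The board is held straight over the guide, with its near end at (393,175). The finished side's top runs from (236,157) to (256,340), and the floor near edge lies at row 147. I'll enlarge for the edges.

```bash
python3 - <<'E'
import cv2
im=cv2.imread('pics/raw_w2.png')[70:280,160:400]
cv2.imwrite('pics/w2c.png',cv2.resize(im,None,fx=2.8,fy=2.8,interpolation=cv2.INTER_CUBIC))
E
```

```text
(no output)
```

View pics/w2c.png

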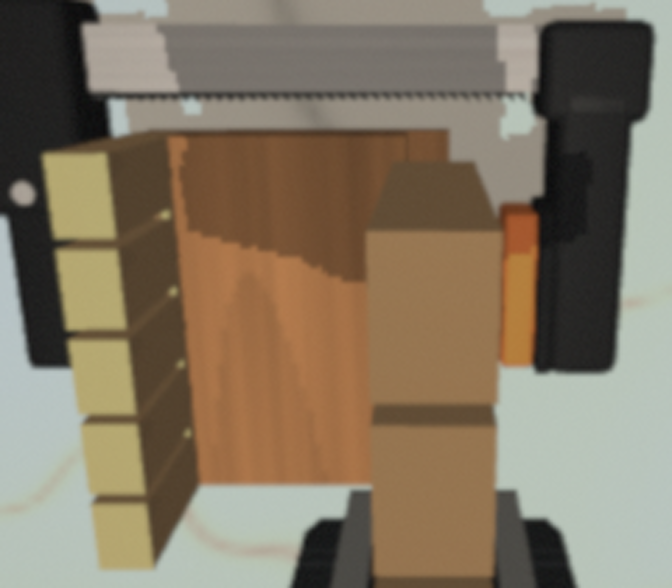

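```bash
python3 - <<'E'
from h import *
T=np.load('T2.npy');P={}
for n,u,v,z in [('sNo',43,153,.085),('sNi',107,152,.085),('sFo',100,570,.085),('sFi',153,568,.085),('flN',407,130,.03),('flNi',168,135,.03),('flFi',200,485,.03),('ledN',448,130,.01),('bNi',393,163,.136),('bNo',474,163,.136),('bTi',367,232,.211),('bTo',500,232,.211),('padN',502,205,.031),('padF',502,365,.031)]:
    P[n]=px('wrist',160+u/2.8,70+v/2.8,z,T); print(n,P[n].round(4))
a=np.radians(-4.6);ex=np.array([np.cos(a),np.sin(a)]);ey=np.array([-np.sin(a),np.cos(a)])
print('in guide axes rel. TCP')
for k,p in P.items(): q=p[:2]-T[:2,3]; print(k,(1e3*q@ex).round(1),(1e3*q@ey).round(1))
for a_,b in [('sNo','sFo'),('sNi','sFi'),('flNi','flFi')]:
    d=P[b]-P[a_];print(np.degrees(np.arctan2(d[1],d[0])),np.hypot(*d[:2]))
E
```

```text
sNo [0.5624 0.0067 0.085 ]
sNi [0.5634 0.0228 0.085 ]
sFo [ 0.6824 -0.0025  0.085 ]
sFi [0.683  0.0132 0.085 ]
flN [0.5678 0.0968 0.03  ]
flNi [0.5635 0.0227 0.03  ]
flFi [0.6834 0.0134 0.03  ]
ledN [0.5703 0.1097 0.01  ]
bNi [0.5665 0.0972 0.136 ]
bNo [0.5678 0.1131 0.136 ]
bTi [0.5664 0.0974 0.211 ]
bTo [0.5676 0.1129 0.211 ]
padN [0.5931 0.1249 0.031 ]
padF [0.6467 0.122  0.031 ]
in guide axes rel. TCP
sNo -57.0 -99.3
sNi -57.3 -83.1
sFo 63.3 -98.7
sFi 62.6 -83.1
flN -58.8 -9.0
flNi -57.2 -83.2
flFi 63.1 -82.9
ledN -57.4 4.0
bNi -60.2 -8.7
bNo -60.2 7.2
bTi -60.3 -8.5
bTo -60.3 7.0
padN -35.9 21.0
padF 17.7 22.4
-4.359099954435842 0.1203662034319621
-4.59238458864348 0.1199246704911387
-4.449828534802426 0.1202690792252311
```

>>> step_arm --commands '[10,0.005,0.0015,-0.03,0,0,0,10,0.005,0.0015,-0.07,0,0,0,10,0.005,0.0015,-0.11,0,0,0,10,0.005,0.0015,-0.14,0,0,0,10,0.005,0.0015,-0.17,0,0,0,10,0.005,0.0015,-0.19,0,0,0,10,0.005,0.0015,-0.2,0,0,0,10,0.005,0.0015,-0.206,0,0,0,10,0.005,0.0015,-0.2085,0,0,0,10,0.005,0.0015,-0.2085,0,0,0]'

```text
clock: 5.2
position: [0.6312, 0.1016, 0.0484]
ee_rot: [0.04, 0.999, 0.0, 0.0]
ft_force: [-0.8, 1.0, -1.0]
grip_width: 0.183
grasp_force: 35.1
```

>>> step_arm --commands '[10,-0.0017,0,0,0,0,0,10,-0.0017,0,-0.002,0,0,0,10,-0.0017,0,-0.003,0,0,0,10,-0.0017,0,-0.004,0,0,0,10,-0.0017,0,-0.0045,0,0,0,10,-0.0017,0,-0.0045,0,0,0,10,-0.0017,-0.001,-0.0045,0,0,0,10,-0.0017,-0.0018,-0.0045,0,0,0,10,-0.0017,-0.0018,-0.0045,0,0,0,10,-0.0017,-0.0018,-0.0045,0,0,0]'

```text
clock: 6.45
position: [0.6301, 0.1013, 0.0461]
ee_rot: [0.04, 0.999, 0.001, 0.0]
ft_force: [-2.3, 2.2, 5.3]
grip_width: 0.186
grasp_force: 36.0
```

>>> step_arm --commands '[22,0,0,0,0,0,0,30,0,0,0,0,0,0,34,0,0,0,0,0,0,34,0,0,0.03,0,0,0,34,0,0,0.1,0,0,0,34,0,0,0.2,0,0,0,50,-0.05,-0.05,0.28,0,0,0,60,-0.13,-0.13,0.33,0,0,0,85,-0.2,-0.2,0.33,0,0,0,85,-0.2,-0.2,0.33,0,0,0]'

```text
clock: 7.7
position: [0.5082, -0.0232, 0.2457]
ee_rot: [0.043, 0.999, 0.0, 0.001]
ft_force: [0.4, 0.6, 0.2]
grip_width: 0.994
grasp_force: 0.0
```

```bash
python3 - <<'E'
from h import *
T=tool();np.save('T3.npy',T);print(T.round(4))
snap('wrist','w3.png',None,1.25)
E
```

```text
[[-9.964e-01  8.510e-02  2.900e-03  5.082e-01]
 [ 8.510e-02  9.964e-01  8.000e-04 -2.320e-02]
 [-2.800e-03  1.100e-03 -1.000e+00  2.457e-01]
 [ 0.000e+00  0.000e+00  0.000e+00  1.000e+00]]
```

View pics/w3.png

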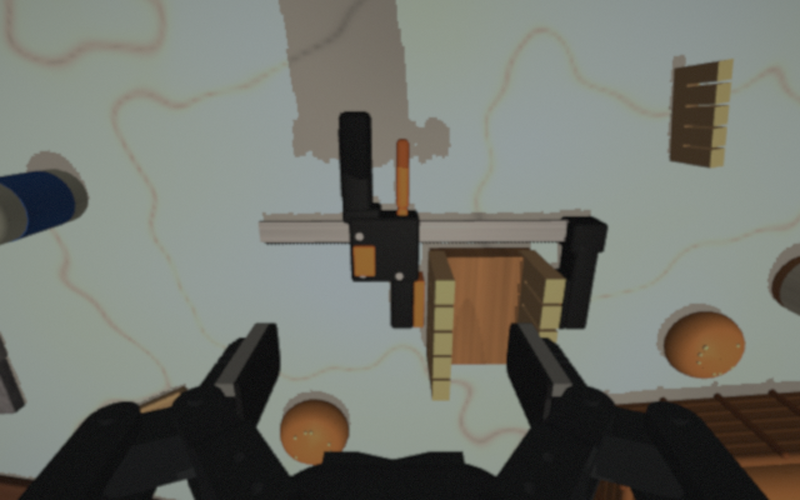

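The board stands on the ledge upright, with its top near edge level with the finished side's at row 280. The handle spans (340,112)-(371,218) and the trigger (397,140)-(409,213).

```bash
python3 - <<'E'
from h import *
T=np.load('T3.npy');P={}
for n,u,v,z in [('hEndBack',340,114,.031),('hEndFront',369,114,.031),('hBackHi',343,218,.031),('trEndF',409,141,.029),('trRootF',409,211,.029),('trEndB',398,141,.029),('barTailN',261,221,.027),('barJawN',560,224,.027),('padFixN',424,279,.031),('padFixF',422,325,.031),('sNo',429,281,.085),('sNi',453,280,.085),('bNi',538,280,.085),('bNo',563,279,.085),('flN',450,248,.03),('flNo',524,248,.03)]:
    P[n]=px('wrist',u/1.25,v/1.25,z,T); print(n,P[n].round(4))
for a_,b in [('hEndBack','hBackHi'),('trEndF','trRootF'),('sNo','bNo')]:
    d=P[b]-P[a_];print(np.degrees(np.arctan2(d[1],d[0])),np.hypot(*d[:2]))
d=P['barJawN']-P['barTailN'];a=np.arctan2(-d[0],d[1]);print('bar yaw',np.degrees(a))
ex=np.array([np.cos(a),np.sin(a)]);ey=np.array([-np.sin(a),np.cos(a)])
print('origin from handle end', P['hEndBack'][:2]+.110*ex+.078*ey,'from pad', P['padFixN'][:2]-.047*ex, P['padFixF'][:2]-.099*ex,'trig',P['trEndF'][:2]+.086*ex+.016*ey)
print('bar at x-10:',(P['barTailN'][:2]+.010*ex))
im=cv2.imread('pics/raw_w3.png')[60:300,200:500]
cv2.imwrite('pics/w3c.png',cv2.resize(im,None,fx=2.5,fy=2.5,interpolation=cv2.INTER_CUBIC))
E
```

```text
hEndBack [ 0.4259 -0.0624  0.031 ]
hEndFront [ 0.4279 -0.0378  0.031 ]
hBackHi [ 0.5164 -0.0711  0.031 ]
trEndF [ 0.4531 -0.0055  0.029 ]
trRootF [ 0.5154 -0.0099  0.029 ]
trEndB [ 0.4523 -0.0151  0.029 ]
barTailN [ 0.5139 -0.1484  0.027 ]
barJawN [0.5401 0.1301 0.027 ]
padFixN [ 5.836e-01 -3.000e-04  3.100e-02]
padFixF [ 0.6338 -0.0052  0.031 ]
sNo [0.5622 0.0012 0.085 ]
sNi [0.563  0.0209 0.085 ]
bNi [0.5688 0.0907 0.085 ]
bNo [0.5696 0.1112 0.085 ]
flN [0.5542 0.0262 0.03  ]
flNo [0.5601 0.0961 0.03  ]
-5.478081112756407 0.09098114990631677
-4.059449433216681 0.06249921392255313
86.15154149389947 0.1102759319229168
bar yaw -5.38077546674393
origin from handle end [0.54269806 0.0049558 ] from pad [0.53676797 0.00414969] [0.53518799 0.00404385] trig [0.54018249 0.00235309]
bar at x-10: [ 0.52384938 -0.14934969]
```

View pics/w3c.png

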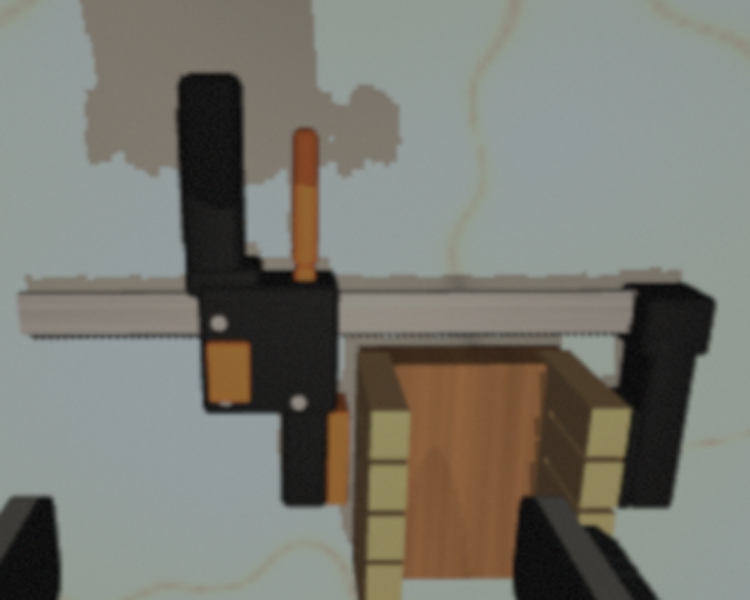

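```bash
python3 - <<'E'
from h import *
T=np.load('T3.npy')
g=cv2.imread('pics/raw_w3.png')[:,:,1].astype(float)  # green
def edge(cols,v0,v1):
    p=g[v0:v1,cols[0]:cols[1]].mean(1);d=np.diff(p);i=np.argmax(abs(d));return p.round(0),v0+(d[max(0,i-1):i+2]*np.arange(max(0,i-1),i+2)).sum()/d[max(0,i-1):i+2].sum()+.5
r={}
for n,c in [('fin',(350,361)),('brd',(438,449))]:
    p,v=edge(c,212,236);print(n,p,v)
    r[n]=px('wrist',(c[0]+c[1]-1)/2,v,.085,T)
d=r['brd']-r['fin'];print(r,np.degrees(np.arctan2(d[1],d[0])), 'x offset mm along guide x (yaw -4.5):',1e3*(d[0]*np.cos(np.radians(-4.5))+d[1]*np.sin(np.radians(-4.5))))
E
```

```text
fin [ 64.  64.  63.  62.  62.  61.  61.  61.  61.  61.  62.  74. 104. 132.
 139. 139. 139. 139. 139. 139. 139. 139. 138. 139.] 223.74313725490197
brd [ 86.  78.  65.  51.  46.  50.  55.  58.  60.  62.  73. 101. 128. 135.
 135. 135. 135. 135. 135. 135. 135. 135. 135. 134.] 222.74246575342465
{'fin': array([0.56204057, 0.01334985, 0.085     ]), 'brd': array([0.56846295, 0.10359241, 0.085     ])} 85.92923706779295 x offset mm along guide x (yaw -4.5): -0.6777647448895372
```

>>> step_arm --commands '[85,-0.03,-0.012,-0.05,0,0,-0.002,85,-0.0537,-0.023,-0.12,0,0,-0.002,85,-0.0537,-0.023,-0.2,0,0,-0.002,85,-0.0537,-0.023,-0.27,0,0,-0.002,85,-0.0537,-0.023,-0.32,0,0,-0.002,85,-0.0537,-0.023,-0.36,0,0,-0.002,85,-0.0537,-0.023,-0.38,0,0,-0.002,85,-0.0537,-0.023,-0.395,0,0,-0.002,85,-0.0537,-0.023,-0.404,0,0,-0.002,85,-0.0537,-0.023,-0.404,0,0,-0.002]'

```text
clock: 9.0
position: [0.4779, -0.0333, 0.0011]
ee_rot: [0.043, 0.999, 0.0, 0.0]
ft_force: [-0.3, -0.6, -0.4]
grip_width: 0.998
grasp_force: 0.0
```

```bash
python3 - <<'E'
from h import *
T=tool();np.save('T4.npy',T);print(T.round(4))
snap('wrist','w4.png',None,1.25)
E
```

```text
[[-9.963e-01  8.600e-02  2.000e-04  4.779e-01]
 [ 8.600e-02  9.963e-01  1.000e-04 -3.330e-02]
 [-2.000e-04  1.000e-04 -1.000e+00  1.100e-03]
 [ 0.000e+00  0.000e+00  0.000e+00  1.000e+00]]
```

View pics/w4.png

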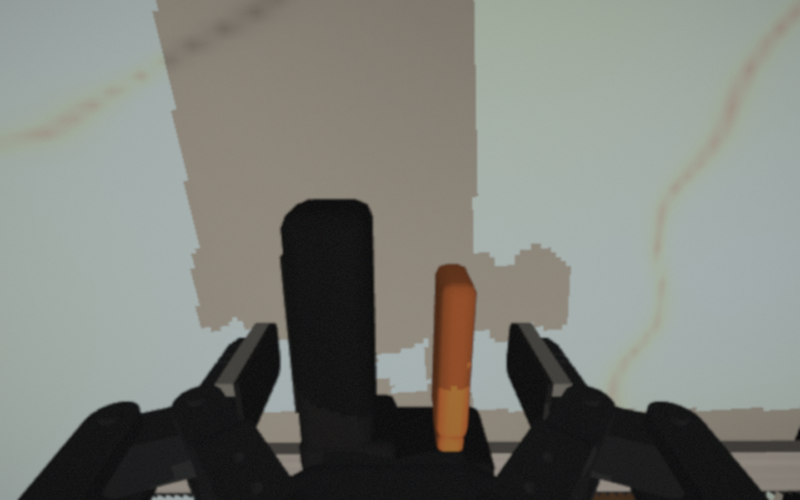

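The fingers straddle the handle (285–375) and trigger (435–475), with the pads at 275 and 510, so the grip stands about 3 mm too far to +y. I'll make the first squeeze while keeping the handle in place.

>>> step_arm --commands '[76,-0.004,-0.004,0,0,0,0,66,-0.004,-0.004,0,0,0,0,62,-0.004,-0.005,0,0,0,0,58,-0.004,-0.008,0,0,0,0,54,-0.004,-0.0115,0,0,0,0,50,-0.004,-0.0145,0,0,0,0,46,-0.004,-0.018,0,0,0,0,40,-0.004,-0.02,0,0,0,0,40,-0.004,-0.02,0,0,0,0,40,-0.004,-0.02,0,0,0,0]' --squeeze 36

```text
clock: 10.3
position: [0.475, -0.0443, 0.0023]
ee_rot: [0.043, 0.999, 0.001, -0.001]
ft_force: [-13.3, 3.5, 28.1]
grip_width: 0.515
grasp_force: 34.8
```

The 28 N upward force suggests the tips reach the counter as they close, so I'll let out and raise by about 5 mm.

>>> step_arm --commands '[50,0,0.003,0.001,0,0,0,58,0,0.009,0.004,0,0,0,66,0,0.015,0.008,0,0,0,70,0,0.015,0.008,0,0,0,70,0,0.015,0.008,0,0,0,70,0,0.015,0.008,0,0,0,70,0,0.015,0.008,0,0,0,70,0,0.015,0.008,0,0,0,70,0,0.015,0.008,0,0,0,70,0,0.015,0.008,0,0,0]'

```text
clock: 11.55
position: [0.4753, -0.0363, 0.0057]
ee_rot: [0.043, 0.999, 0.0, -0.0]
ft_force: [-0.7, -0.1, -0.1]
grip_width: 0.82
grasp_force: 0.0
```

>>> step_arm --commands '[64,0,0,0.004,0,0,0,62,0,0,0.004,0,0,0,59,0,-0.0025,0.004,0,0,0,56,0,-0.005,0.004,0,0,0,52,0,-0.0085,0.004,0,0,0,48,0,-0.011,0.004,0,0,0,44,0,-0.0135,0.004,0,0,0,40,0,-0.0145,0.004,0,0,0,40,0,-0.0145,0.004,0,0,0,40,0,-0.0145,0.004,0,0,0]'

```text
clock: 12.8
position: [0.475, -0.0444, 0.0096]
ee_rot: [0.043, 0.999, 0.001, -0.0]
ft_force: [-12.9, 1.3, 28.4]
grip_width: 0.506
grasp_force: 33.4
```

The force is pad friction rather than the counter: the pads swing forward while they grip. I'll raise the tool while closing. First I'll read how far the bar has moved in the top image, numerically.

```bash
cat > m.py <<'E'
from h import *
import sys
def proj(n,P):
    p=camera_params(n);q=np.array(p['extrinsics'])@np.append(P,1);q=np.array(p['mtx'])@q[:3];return q[:2]/q[2]
def prof(img,o,d,ts,w,z=.027):
    pr=[]
    for t in ts:
        s=[]
        for k in w:
            X=np.array([*(o+t*d+k*np.array([d[1],-d[0]])),z]);u,v=proj('top',X)
            s.append(cv2.getRectSubPix(img,(1,1),(float(u),float(v)))[0,0])
        pr.append(np.mean(s))
    return np.array(pr)
a=np.radians(-5.3);ey=np.array([-np.sin(a),np.cos(a)])
o=np.array([.540,.004])
def report(f):
    im=cv2.imread('pics/'+f).astype(np.float32)
    ts=np.arange(-.18,-.09,.002);p=prof(im[:,:,2].copy(),o,ey,ts,(-.003,0,.003))
    print(f,'tail',p.astype(int))
    ts=np.arange(.09,.17,.002);p=prof(im[:,:,2].copy(),o,ey,ts,(.003,0,-.003))
    print('jaw on bar line',p.astype(int))
    j=[prof(im[:,:,c].copy(),o+.07*np.array([np.cos(a),np.sin(a)]),ey,ts,(-.01,0,.01),.034) for c in (2,)]
    print('jaw at x70',j[0].astype(int))
if __name__=='__main__':
    f=sys.argv[1]
    cv2.imwrite('pics/'+f,camera('top')[:,:,::-1])
    for x in ['raw_t1.png']+sys.argv[1:]: report(x)
E
python3 m.py top2.png
```

```text
raw_t1.png tail [129 129 129 129 129 129 130 129 129 129 129 128 128 128 128 128 128 128
 128 128 128 128 128 128 128 128 128 128 129 128 128 128 128 128 127 127
 127 127 128 128 128 128 128 128 128]
jaw on bar line [126 125 124 126 125 125 126 126 126 126 126 127 127 127 127 127 127 126
 126 126 126 126 117  78  42  21  29  33  33  31  30  29  29  29  30  30
  29  30  30  30  35]
jaw at x70 [122 121 123 125 124 124 123 120 115 119 126 128 128 129 129 129 124 101
  75  90 121 129 128 123  86  38  24  23  26  30  29  30  31  30  31  31
  29  29  56 106 128]
top2.png tail [130 130 130 131 131 131 131 131 130 129 129 129 129 130 130 130 129 129
 129 129 129 128 129 129 129 130 130 114  93  96 103 111 112 104  88  75
  78 106 111 111 112  86  63 100 116]
jaw on bar line [131 131 130 130 130 130 131 131 131 130 130 131 130 129 129 130 131 130
 130 112  56  30  22  28  31  32  32  31  30  30  28  26  28  30  31  30
  33  46  87 130 130]
jaw at x70 [124 118 101  82  65  60  73 105 125 128 128 128 128 129 121 106 114 129
 131 130 113  59  27  24  22  29  32  30  30  30  30  29  29  30  37  77
 120 130 131 131 131]
```

The jaw has moved in about 6.9 mm after two squeezes. The total gap was about 20.5 mm, so about 5 more squeezes should give roughly 4.5 mm of squash. I'll keep pumping and track the jaw.

>>> step_arm --commands '[50,0,0.004,0,0,0,0,58,0,0.009,0,0,0,0,66,0,0.0145,0,0,0,0,68,0,0.0145,-0.001,0,0,0,62,0,0.0145,-0.001,0,0,0,57,0,0.01,0.001,0,0,0,52,0,0.006,0.003,0,0,0,47,0,0.0025,0.005,0,0,0,40,0,0,0.006,0,0,0,40,0,0,0.006,0,0,0]'

```text
clock: 14.1
position: [0.4751, -0.0451, 0.0116]
ee_rot: [0.043, 0.999, -0.0, -0.0]
ft_force: [0.7, 0.1, -4.0]
grip_width: 0.501
grasp_force: 37.6
```

```bash
sed -i "s/\['raw_t1.png'\]+//" m.py; python3 m.py top3.png
```

```text
top3.png tail [131 131 131 132 131 131 130 130 129 130 129 129 129 129 129 130 130 130
 130 130 130 130 129 129 129 130 130 118 103 109 112 111 111 100  76  74
  85 108 111 112 111  91  74 104 117]
jaw on bar line [131 131 131 131 130 130 131 130 130 129 130 131 131 131 131 131 130 128
  65  19  25  29  31  31  31  32  31  31  31  29  28  30  29  29  29  62
 100 125 131 131 131]
jaw at x70 [124 119 103  83  65  60  73 105 125 129 129 129 129 129 130 130 130 128
 107  53  25  22  24  30  31  30  30  31  31  29  28  29  41  89 126 131
 131 131 131 131 131]
```

>>> step_arm --commands '[50,0,0.004,-0.002,0,0,0,58,0,0.009,-0.005,0,0,0,66,0,0.0145,-0.007,0,0,0,68,0,0.0145,-0.007,0,0,0,62,0,0.0145,-0.007,0,0,0,57,0,0.01,-0.005,0,0,0,52,0,0.006,-0.003,0,0,0,47,0,0.0025,-0.001,0,0,0,40,0,0,0,0,0,0,40,0,0,0,0,0,0]'

```text
clock: 15.4
position: [0.4754, -0.0448, 0.0116]
ee_rot: [0.043, 0.999, 0.0, 0.0]
ft_force: [1.0, 2.0, -4.0]
grip_width: 0.497
grasp_force: 36.9
```

```bash
python3 m.py top4.png
```

```text
top4.png tail [131 131 131 131 127 126 129 129 129 129 129 129 129 129 129 130 130 130
 130 130 130 129 129 129 129 129 129 115  98  98 103 111 112 104  89  77
  80 107 112 112 113  87  63 100 117]
jaw on bar line [131 131 131 131 130 130 130 131 131 131 131 131 130 130 129 102  65  22
  23  29  31  31  31  30  31  31  30  29  30  29  28  28  28  45  95 118
 130 130 131 131 131]
jaw at x70 [123 106  87  77  64  64  90 119 127 128 129 129 129 129 130 129 109  60
  28  21  22  29  31  30  31  31  30  29  29  29  44  88 124 131 131 130
 131 131 131 132 131]
```

>>> step_arm --commands '[50,0,0.004,-0.002,0,0,0,58,0,0.009,-0.005,0,0,0,66,0,0.0145,-0.007,0,0,0,68,0,0.0145,-0.007,0,0,0,62,0,0.0145,-0.007,0,0,0,57,0,0.01,-0.005,0,0,0,52,0,0.006,-0.003,0,0,0,47,0,0.0025,-0.001,0,0,0,40,0,0,0,0,0,0,40,0,0,0,0,0,0]'

```text
clock: 16.7
position: [0.4757, -0.0445, 0.0118]
ee_rot: [0.043, 0.999, 0.0, 0.0]
ft_force: [2.3, 4.5, -3.2]
grip_width: 0.495
grasp_force: 37.3
```

```bash
python3 m.py top5.png
```

```text
top5.png tail [131 131 131 130 128 127 127 125 124 125 125 126 129 128 127 126 126 126
 126 127 128 127 127 128 128 128 125 111  92  92 100 111 112 105  92  73
  74 106 112 112 113  88  62  97 115]
jaw on bar line [129 129 130 129 130 130 130 130 130 130 130 131 131 130 127  71  30  22
  28  32  30  30  30  30  29  28  29  30  29  28  28  30  46  75 123 131
 130 130 130 131 131]
jaw at x70 [122 106  87  77  64  63  90 118 127 128 129 129 128 128 129 123  87  42
  25  21  27  31  31  30  29  30  30  29  30  34  62 108 129 131 131 131
 131 131 131 131 131]
```

>>> step_arm --commands '[50,0,0.004,-0.002,0,0,0,58,0,0.009,-0.005,0,0,0,66,0,0.0145,-0.007,0,0,0,68,0,0.0145,-0.007,0,0,0,62,0,0.0145,-0.007,0,0,0,57,0,0.011,-0.005,0,0,0,52,0,0.008,-0.003,0,0,0,47,0,0.005,-0.001,0,0,0,40,0,0.003,0,0,0,0,40,0,0.003,0,0,0,0]'

```text
clock: 18.0
position: [0.4749, -0.0433, 0.0115]
ee_rot: [0.043, 0.999, 0.0, -0.0]
ft_force: [-1.9, 0.5, -0.7]
grip_width: 0.486
grasp_force: 36.9
```

```bash
python3 m.py top6.png; python3 - <<'E'
from h import *
a=cv2.imread('pics/raw_t1.png')[130:240,240:380];b=cv2.imread('pics/top5.png')[130:240,240:380];c=cv2.imread('pics/top6.png')[130:240,240:380]
im=np.vstack([np.hstack([a,b]),np.hstack([np.zeros_like(c),c])])
cv2.imwrite('pics/cmp.png',cv2.resize(im,None,fx=2.7,fy=2.7,interpolation=cv2.INTER_CUBIC))
E
```

```text
top6.png tail [131 131 131 129 122 121 124 121 118 118 122 124 120 119 119 120 120 119
 119 121 124 122 121 121 121 122 120 120 119 108 107 113 112 111 110  81
  66  86 102 111 111 107  98  82  93]
jaw on bar line [128 129 129 129 129 130 130 128 127 127 127 129 130 128 123  61  24  25
  27  28  27  28  29  30  29  28  28  27  27  27  29  31  68 104 127 131
 131 131 131 131 131]
jaw at x70 [122 106  87  78  65  64  90 119 128 128 129 128 128 129 130 123  82  36
  24  21  27  31  31  31  30  31  31  30  28  32  68 115 131 131 130 130
 131 131 130 131 131]
```

View pics/cmp.png

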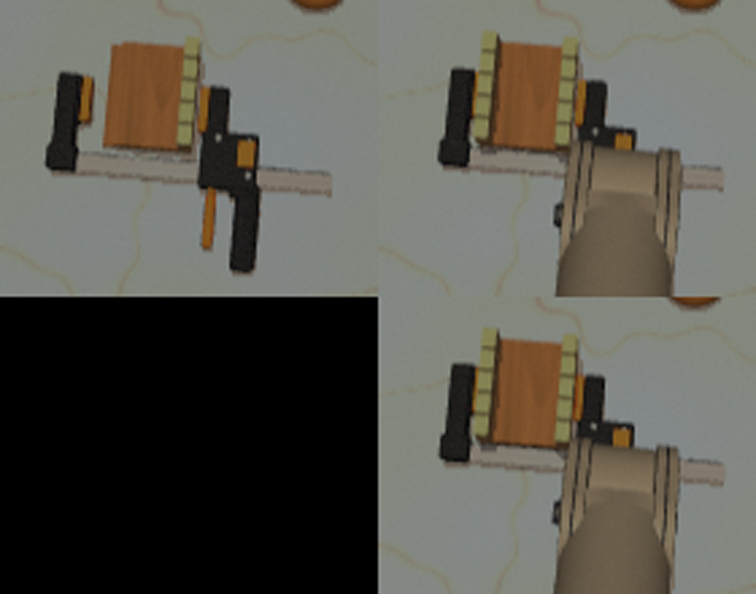

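The clamp now closes round the guide, with the far pad at the board around (472,405). I'll measure the distance between the two jaws to get the true draw.

```bash
cat > d.py <<'E'
from m import *
ex=np.array([np.cos(a),np.sin(a)])
def cross(p,ts,lv=78):
    return [round(1e3*(ts[i]+(lv-p[i])/(p[i+1]-p[i])*(ts[1]-ts[0])),1) for i in range(len(p)-1) if (p[i]-lv)*(p[i+1]-lv)<0]
for f in sys.argv[1:]:
    im=cv2.imread('pics/'+f).astype(np.float32)[:,:,2].copy()
    ts=np.arange(-.06,.17,.001)
    for x in (.075,.088):
        p=prof(im,o+x*ex,ey,ts,(-.003,0,.003),.034);c=cross(p,ts);print(f,x,c)
E
python3 d.py raw_t1.png top2.png top3.png top4.png top5.png top6.png
```

```text
raw_t1.png 0.075 [np.float64(-31.5), np.float64(-7.1), np.float64(6.7), np.float64(7.7), np.float64(138.7), np.float64(167.0)]
raw_t1.png 0.088 [np.float64(-30.9), np.float64(-7.7), np.float64(138.0), np.float64(166.7)]
top2.png 0.075 [np.float64(-31.4), np.float64(-6.9), np.float64(6.4), np.float64(7.6), np.float64(95.4), np.float64(102.3), np.float64(131.5), np.float64(160.5)]Traceback (most recent call last):
  File "d.py", line 9, in <module>
    p=prof(im,o+x*ex,ey,ts,(-.003,0,.003),.034);c=cross(p,ts);print(f,x,c)
  File "m.py", line 10, in prof
    X=np.array([*(o+t*d+k*np.array([d[1],-d[0]])),z]);u,v=proj('top',X)
                                                          ~~~~^^^^^^^^^
  File "m.py", line 4, in proj
    p=camera_params(n);q=np.array(p['extrinsics'])@np.append(P,1);q=np.array(p['mtx'])@q[:3];return q[:2]/q[2]
ValueError: time passes only in moves, steps and waits
```

```bash
sed -i 's/    p=camera_params(n);q=/    p=CP;q=/; s/^def proj/CP=camera_params("top")\ndef proj/' m.py; sed -i 's/round(1e3\(.*\),1) for/round(float(1e3\1),1) for/' d.py; python3 d.py raw_t1.png top3.png top4.png top5.png top6.png
```

```text
raw_t1.png 0.075 [-31.5, -7.1, 6.7, 7.7, 138.7, 167.0]
raw_t1.png 0.088 [-30.9, -7.7, 138.0, 166.7]
top3.png 0.075 [-31.6, -7.2, 6.8, 7.4, 95.6, 102.4, 126.9, 155.2]
top3.png 0.088 [-31.2, -7.9, 96.5, 102.6, 127.5, 155.8]
top4.png 0.075 [-31.9, -7.7, 6.8, 7.4, 95.5, 101.8, 123.5, 151.6]
top4.png 0.088 [-32.5, -8.2, 96.4, 101.5, 123.5, 151.6]
top5.png 0.075 [-29.4, -5.9, 6.7, 7.6, 95.4, 101.8, 122.7, 151.1]
top5.png 0.088 [-29.8, -5.5, 96.5, 101.6, 122.3, 150.6]
top6.png 0.075 [-27.5, -3.5, 6.9, 7.5, 95.5, 101.8, 122.2, 150.7]
top6.png 0.088 [-27.0, -2.5, 96.5, 101.4, 122.2, 150.4]
```

>>> step_arm --commands '[50,0,0.004,-0.002,0,0,0,58,0,0.009,-0.005,0,0,0,66,0,0.0145,-0.007,0,0,0,68,0,0.0145,-0.007,0,0,0,62,0,0.0145,-0.007,0,0,0,57,0,0.011,-0.005,0,0,0,52,0,0.008,-0.003,0,0,0,47,0,0.005,-0.001,0,0,0,40,0,0.002,0,0,0,0,40,0,0.002,0,0,0,0]'

```text
clock: 19.3
position: [0.4747, -0.0425, 0.0115]
ee_rot: [0.043, 0.999, -0.0, -0.001]
ft_force: [-4.0, -3.3, 1.5]
grip_width: 0.485
grasp_force: 36.4
```

```bash
python3 m.py top7.png >/dev/null; python3 d.py top7.png
```

```text
top7.png 0.075 [-27.0, -3.3, 95.7, 102.0, 121.2, 149.3]
top7.png 0.088 [-26.9, -2.5, 96.7, 102.0, 122.0, 149.9]
```

The last squeezes drew less (2.7 mm, then 1.3 mm), probably because the trigger wasn't let out fully as the clamp crept to +y. I'll make a full release, then one full squeeze.

>>> step_arm --commands '[50,0,0.005,-0.002,0,0,0,58,0,0.011,-0.005,0,0,0,68,0,0.017,-0.007,0,0,0,78,0,0.017,-0.007,0,0,0,78,0,0.017,-0.007,0,0,0,78,0,0.017,-0.007,0,0,0,78,0,0.017,-0.007,0,0,0,78,0,0.017,-0.007,0,0,0,78,0,0.017,-0.007,0,0,0,78,0,0.017,-0.007,0,0,0]'

```text
clock: 20.6
position: [0.4753, -0.0318, 0.0075]
ee_rot: [0.043, 0.999, 0.0, 0.0]
ft_force: [-0.9, 0.6, 0.2]
grip_width: 0.91
grasp_force: 0.0
```

```bash
python3 m.py top8.png >/dev/null; python3 d.py top8.png; python3 - <<'E'
from h import *
T=tool();im=camera('wrist');cv2.imwrite('pics/raw_w5.png',im[:,:,::-1])
a=cv2.imread('pics/raw_w4.png')
for n,x in (('w4',a),('w5',cv2.imread('pics/raw_w5.png'))):
    for v in (232,256): print(n,v,[tuple(x[v,u,[2,0]]) and int(x[v,u,2]) for u in range(190,420,4)])
E
```

```text
top8.png 0.075 [-27.4, -3.2, 7.0, 7.1, 95.7, 102.0, 121.3, 149.3]
top8.png 0.088 [-27.0, -2.5, 96.7, 101.7, 121.8, 149.8]
w4 232 [143, 143, 143, 143, 143, 144, 143, 144, 144, 85, 18, 18, 20, 23, 21, 20, 23, 18, 19, 21, 20, 20, 21, 21, 21, 21, 15, 46, 144, 144, 144, 144, 143, 144, 144, 144, 144, 143, 143, 141, 76, 100, 130, 138, 139, 139, 136, 127, 140, 143, 143, 142, 142, 143, 143, 142, 143, 143]
w4 256 [153, 146, 144, 143, 141, 142, 142, 142, 144, 143, 24, 16, 18, 23, 20, 22, 21, 21, 18, 20, 21, 23, 19, 20, 17, 18, 16, 27, 144, 145, 144, 145, 145, 144, 144, 144, 144, 144, 144, 128, 78, 118, 134, 145, 145, 145, 140, 125, 143, 143, 144, 143, 143, 143, 143, 140, 140, 141]
w5 232 [137, 137, 137, 137, 137, 138, 138, 137, 138, 138, 138, 135, 20, 17, 19, 19, 15, 18, 22, 18, 19, 18, 20, 20, 19, 17, 15, 18, 16, 133, 137, 138, 138, 138, 138, 137, 137, 137, 138, 138, 138, 130, 109, 107, 111, 131, 136, 136, 136, 136, 136, 137, 137, 137, 136, 136, 137, 137]
w5 256 [155, 154, 159, 159, 158, 138, 83, 75, 75, 53, 103, 138, 85, 16, 19, 18, 22, 21, 20, 18, 22, 19, 20, 21, 18, 17, 19, 15, 16, 129, 138, 138, 138, 139, 138, 138, 138, 138, 138, 138, 95, 80, 119, 131, 136, 136, 134, 125, 142, 136, 137, 136, 121, 51, 72, 81, 83, 158]
```

>>> step_arm --commands '[70,0,-0.003,0,0,0,0,64,0,-0.006,0,0,0,0,60,0,-0.008,0.001,0,0,0,57,0,-0.0105,0.002,0,0,0,53,0,-0.0135,0.003,0,0,0,49,0,-0.0165,0.005,0,0,0,45,0,-0.0195,0.006,0,0,0,40,0,-0.0205,0.007,0,0,0,40,0,-0.0205,0.007,0,0,0,40,0,-0.0205,0.007,0,0,0]'

```text
clock: 21.95
position: [0.4751, -0.0445, 0.0116]
ee_rot: [0.043, 0.999, -0.0, -0.0]
ft_force: [-1.6, -2.3, 0.1]
grip_width: 0.485
grasp_force: 36.7
```

```bash
python3 m.py top9.png >/dev/null; python3 d.py top9.png
```

```text
top9.png 0.075 [-27.9, -3.7, 6.9, 7.3, 95.4, 101.5, 120.8, 148.6]
top9.png 0.088 [-27.1, -2.8, 96.4, 100.8, 121.4, 149.3]
```

```bash
python3 - <<'E'
import cv2,numpy as np
I={k:cv2.imread(f'pics/{k}.png').astype(np.float32) for k in ['raw_t1','top4','top5','top6','top7','top8','top9']}
box={'farjaw':(255,150,282,196),'fixjaw':(316,156,330,172),'tail':(352,188,376,206),'guide':(284,150,308,190)}
ks=list(I)
for n,(a,b,c,d) in box.items():
    out=[]
    ref=I['top9'][b:d,a:c]
    for k in ks:
        W=np.eye(2,3,dtype=np.float32)
        try:
            cc,W=cv2.findTransformECC(cv2.cvtColor(ref,cv2.COLOR_BGR2GRAY),cv2.cvtColor(I[k],cv2.COLOR_BGR2GRAY),np.float32([[1,0,a],[0,1,b]]),cv2.MOTION_TRANSLATION,(3,200,1e-5),None,1)
            out.append((k,round(float(W[0,2]-a),2),round(float(W[1,2]-b),2),round(cc,2)))
        except cv2.error as e: out.append((k,'x'))
    print(n,out)
print('tail row',[I['top9'][197,u].astype(int).tolist() for u in range(355,374,2)])
E
```

```text
farjaw [('raw_t1', -6.22, 2.64, 0.93), ('top4', -1.14, 0.71, 0.98), ('top5', -0.72, 0.77, 0.99), ('top6', -0.53, 0.3, 0.99), ('top7', -0.38, -0.09, 0.99), ('top8', -0.29, -0.02, 0.99), ('top9', 0.0, 0.0, 1.0)]
fixjaw [('raw_t1', 0.95, 3.75, 1.0), ('top4', 1.37, 2.33, 0.99), ('top5', 0.58, 1.47, 0.99), ('top6', -0.18, 0.62, 0.99), ('top7', -0.21, 0.26, 0.99), ('top8', -0.18, 0.19, 1.0), ('top9', 0.0, 0.0, 1.0)]
tail [('raw_t1', -5.92, 3.61, 0.88), ('top4', -0.11, 3.3, 0.88), ('top5', -0.02, 1.95, 0.91), ('top6', -0.47, 0.88, 0.93), ('top7', -0.57, 0.59, 0.94), ('top8', -0.57, 0.24, 0.9), ('top9', 0.0, 0.0, 1.0)]
guide [('raw_t1', -0.34, 0.58, 0.88), ('top4', -0.24, 0.88, 0.94), ('top5', -0.22, 0.85, 0.96), ('top6', -0.2, 0.53, 0.97), ('top7', -0.25, 0.23, 0.97), ('top8', -0.26, 0.17, 0.95), ('top9', 0.0, 0.0, 1.0)]
tail row [[89, 100, 110], [97, 109, 119], [89, 100, 110], [91, 103, 112], [98, 111, 120], [93, 103, 113], [100, 111, 121], [127, 132, 129], [131, 136, 132], [130, 135, 131]]
```

```bash
python3 - <<'E'
from h import *
camera('wrist')
cv2.imwrite('pics/raw_w6.png',camera('wrist')[:,:,::-1])
for n in ('w4','w5','w6'):
    x=cv2.imread(f'pics/raw_{n}.png').astype(int)
    org=(x[:,:,2]-x[:,:,0]>35); blk=(x.max(2)<45)
    for v in (190,205,220,235,250):
        o=np.where(org[v,200:440])[0]+200; b=np.where(blk[v,200:440])[0]+200
        print(n,v,'orange',(o.min(),o.max(),len(o)) if len(o) else None,'black',(b.min(),b.max(),len(b)) if len(b) else None)
o=get_obs();print(o['clock'],o['grip_width'],o['grasp_force'],o['ft_force'].round(1),o['torque'].round(2))
E
```

```text
w4 190 orange None black (np.int64(226), np.int64(297), 72)
w4 205 orange None black (np.int64(225), np.int64(297), 73)
w4 220 orange (np.int64(349), np.int64(374), 26) black (np.int64(226), np.int64(297), 72)
w4 235 orange (np.int64(349), np.int64(380), 32) black (np.int64(228), np.int64(298), 71)
w4 250 orange (np.int64(348), np.int64(379), 32) black (np.int64(229), np.int64(298), 70)
w5 190 orange None black (np.int64(249), np.int64(298), 50)
w5 205 orange None black (np.int64(240), np.int64(302), 63)
w5 220 orange None black (np.int64(238), np.int64(303), 66)
w5 235 orange (np.int64(353), np.int64(372), 20) black (np.int64(237), np.int64(303), 67)
w5 250 orange (np.int64(351), np.int64(378), 28) black (np.int64(239), np.int64(303), 65)
w6 190 orange None black (np.int64(273), np.int64(324), 52)
w6 205 orange None black (np.int64(267), np.int64(327), 61)
w6 220 orange None black (np.int64(267), np.int64(327), 61)
w6 235 orange (np.int64(330), np.int64(346), 17) black (np.int64(266), np.int64(328), 63)
w6 250 orange (np.int64(329), np.int64(350), 22) black (np.int64(266), np.int64(361), 67)
22.1 0.4834754945125938 36.83854310307652 [-0.6 -2.4  0.8] [-0.82  0.25  0.37]
```

```bash
cat > e.py <<'E'
from m import *
ex=np.array([np.cos(a),np.sin(a)])
print('cam',np.linalg.inv(np.array(CP['extrinsics']))[:3,3].round(3))
for f in sys.argv[1:]:
  im=cv2.imread('pics/'+f).astype(np.float32)
  for z,ts in ((.085,np.arange(.085,.125,.0015)),(.038,np.arange(.1,.13,.0015)),(.085,np.arange(-.012,.03,.0015))):
    P=np.array([prof(im[:,:,c].copy(),o+.08*ex,ey,ts,(-.006,0,.006),z) for c in (2,1,0)]).astype(int)
    print(f,z,' '.join(f'{1e3*t:.1f}:{r}/{g}/{b}' for t,r,g,b in zip(ts,*P)))
E
python3 e.py top4.png top9.png
```

```text
cam [ 0.381 -0.021  1.471]
top4.png 0.085 85.0:124/79/43 86.5:123/79/43 88.0:119/76/41 89.5:102/65/36 91.0:83/54/30 92.5:70/48/28 94.0:62/46/29 95.5:70/57/36 97.0:84/75/47 98.5:108/103/65 100.0:127/125/79 101.5:129/127/81 103.0:129/127/80 104.5:129/127/80 106.0:129/127/80 107.5:130/128/81 109.0:131/129/82 110.5:131/128/80 112.0:131/123/74 113.5:130/106/53 115.0:127/88/33 116.5:101/66/24 118.0:68/42/18 119.5:42/30/20 121.0:26/24/23 122.5:21/20/20 124.0:20/19/19
top4.png 0.038 100.0:62/49/30 101.5:78/68/43 103.0:105/98/63 104.5:120/115/74 106.0:120/116/74 107.5:121/117/75 109.0:121/118/75 110.5:121/118/75 112.0:122/118/75 113.5:122/118/75 115.0:121/118/75 116.5:124/117/71 118.0:128/106/55 119.5:129/93/38 121.0:117/80/29 122.5:95/62/23 124.0:58/41/22 125.5:29/27/24 127.0:22/22/21 128.5:19/18/18
top4.png 0.085 -12.0:29/25/24 -10.5:44/32/23 -9.0:87/58/25 -7.5:120/81/28 -6.0:128/87/29 -4.5:131/89/29 -3.0:131/89/30 -1.5:128/87/34 -0.0:117/82/46 1.5:108/84/65 3.0:108/94/80 4.5:101/90/76 6.0:90/80/58 7.5:96/88/56 9.0:118/113/72 10.5:129/127/81 12.0:130/128/81 13.5:130/128/82 15.0:130/128/82 1
[... 644 characters left out ...]
1/118/75 106.0:121/118/75 107.5:122/119/76 109.0:122/119/76 110.5:122/119/76 112.0:122/120/76 113.5:122/119/76 115.0:122/119/75 116.5:124/116/71 118.0:123/101/51 119.5:107/78/30 121.0:65/49/24 122.5:30/26/21 124.0:22/22/20 125.5:21/20/18 127.0:25/24/22 128.5:30/29/27
top9.png 0.085 -12.0:31/29/26 -10.5:30/28/26 -9.0:30/29/26 -7.5:32/28/24 -6.0:44/30/19 -4.5:71/44/18 -3.0:109/73/26 -1.5:130/90/30 -0.0:130/89/29 1.5:128/83/27 3.0:122/68/23 4.5:107/59/24 6.0:92/69/40 7.5:97/91/58 9.0:117/114/73 10.5:128/126/80 12.0:129/126/81 13.5:129/127/81 15.0:129/127/81 16.5:129/127/81 18.0:130/128/81 19.5:130/128/82 21.0:130/125/79 22.5:128/113/69 24.0:124/91/52 25.5:123/79/43 27.0:126/81/44 28.5:127/81/44
```

Squash estimates range from 1.6 to 3.6 mm, which is on the low side. I'll do one more full pump with the grip moved back to the marked spot, since the clamp crept about 6 mm in +x, and with 40 N.

>>> step_arm --commands '[50,0,0.005,-0.002,0,0,0,58,0,0.01,-0.005,0,0,0,68,0,0.015,-0.007,0,0,0,78,0,0.017,-0.007,0,0,0,78,0.005,0.017,-0.007,0,0,0,78,0.01,0.0165,-0.007,0,0,0,78,0.01,0.0165,-0.007,0,0,0,78,0.01,0.0165,-0.007,0,0,0,74,0.01,0.0165,-0.007,0,0,0,70,0.01,0.0165,-0.007,0,0,0]' --squeeze 40

```text
clock: 23.35
position: [0.4813, -0.0342, 0.0075]
ee_rot: [0.043, 0.999, 0.0, -0.0]
ft_force: [0.2, 0.4, -0.5]
grip_width: 0.819
grasp_force: 0.0
```

>>> step_arm --commands '[66,0,-0.002,0,0,0,0,63,0,-0.0035,0,0,0,0,60,0,-0.006,0.001,0,0,0,57,0,-0.008,0.002,0,0,0,54,0,-0.0105,0.003,0,0,0,51,0,-0.0125,0.004,0,0,0,48,0,-0.0145,0.005,0,0,0,44,0,-0.0165,0.0065,0,0,0,40,0,-0.0165,0.0065,0,0,0,40,0,-0.0165,0.0065,0,0,0]'

```text
clock: 24.6
position: [0.4808, -0.0451, 0.0114]
ee_rot: [0.044, 0.999, -0.0, -0.0]
ft_force: [-4.4, -4.0, 5.6]
grip_width: 0.498
grasp_force: 38.2
```

```bash
python3 m.py top10.png >/dev/null; python3 d.py top10.png; python3 e.py top10.png | cut -c1-760
```

```text
top10.png 0.075 [-28.1, -3.7, 6.9, 7.3, 95.4, 101.1, 120.2, 148.4]
top10.png 0.088 [-27.4, -3.1, 95.9, 100.6, 120.3, 148.7]
cam [ 0.381 -0.021  1.471]
top10.png 0.085 85.0:124/79/42 86.5:123/78/42 88.0:119/75/41 89.5:100/64/34 91.0:80/52/28 92.5:67/46/27 94.0:59/45/28 95.5:75/63/40 97.0:97/89/57 98.5:117/112/72 100.0:130/127/81 101.5:131/129/82 103.0:131/129/82 104.5:131/129/82 106.0:131/129/82 107.5:131/129/82 109.0:131/129/82 110.5:131/126/78 112.0:128/116/67 113.5:102/81/43 115.0:68/44/22 116.5:42/31/21 118.0:27/25/23 119.5:22/21/19 121.0:21/20/18 122.5:26/25/23 124.0:32/30/28
top10.png 0.038 100.0:72/61/39 101.5:89/80/51 103.0:110/104/67 104.5:122/119/76 106.0:123/120/77 107.5:123/120/77 109.0:123/120/76 110.5:123/119/75 112.0:122/119/75 113.5:123/119/75 115.0:125/120/75 116.5:124/115/68 118.0:111/90/45 119.5:88/61/25 121.0:54/40/22 122.5:28/25/23 124.0:22/20/20 125.5:19/17/17 127.0:24/22/21 128.5:30/28/27
top10.png 0.085 -12.0:31/29/28 -10.5:31/28/27 -9.0:29/27/26 -7.5:32/26/24 -6.0:47/30/21 -4.5:76/47/22 -3.0:111/75/29 -1.5:131/90/32 -0.0:130/89/30 1.5:128/83/28 3.0:121/68/22 4.5:109/63/26 6.0:100/79/46 7.5:105/99/63 9.0:119/116/74 10.5:128/125/80 12.0:128/126/80 13.5:128/126/80 15.0:129/127/81 16.5:128/126/81 18.0:127/125/80 19.5:127/124/79 21.0:127/120/77 22.5:126/109/68 24.0:125/90/51 25.5:124/79/42 27.0:126/80/43 28.5:127/81/43
```

The squash now reads about 3.5–4 mm, with the trigger fully squeezed in. Before handing in I'll check that the ends are still flush.

```bash
cat > f.py <<'E'
from m import *
g=np.radians(-4.5);gx=np.array([np.cos(g),np.sin(g)]);gy=np.array([-np.sin(g),np.cos(g)])
C=np.array([.6302,.1016])  # board home centre
for f in sys.argv[1:]:
  im=cv2.imread('pics/'+f).astype(np.float32)[:,:,1].copy()
  for n,off in (('board',0),('finished',-.090)):
    for lo,hi in ((-.072,-.046),(.048,.074)):
      ts=np.arange(lo,hi,.001);p=prof(im,C+off*gy,gx,ts,(-.003,0,.003),.085)
      d=abs(np.gradient(p));d[d<.4*d.max()]=0
      print(f,n,round(1e3*float((d*ts).sum()/d.sum()),1),'%d..%d'%(p[0],p[-1]))
E
python3 f.py top4.png top6.png top10.png
```

```text
top4.png board -63.7 88..129
top4.png board 58.0 128..135
top4.png finished -63.2 69..129
top4.png finished 60.4 128..133
top6.png board -64.5 85..129
top6.png board 59.4 128..135
top6.png finished -62.9 57..129
top6.png finished 62.6 128..133
top10.png board -62.7 95..129
top10.png board 59.0 128..135
top10.png finished -63.6 85..130
top10.png finished 61.3 129..133
```

```bash
python3 -c "
from workcell import *
o=get_obs();print(o['clock'],o['grip_width'],o['grasp_force'],o['ft_force']);print(hand_in())"
```

```text
24.65 0.4966182616862105 38.18768346682191 [-4.59347385 -2.94954498  4.83246087]
the job is handed in; nothing more can be done
None
```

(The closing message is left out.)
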